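# Take the mended salt box out of the gluing clamp

## Task

The glue on the salt box's lid has set. Slide the blue clamp jaw fully open to its stop by its orange tab while the box still stands in its place, then lift the box out and stand it upright on the middle of the round cork trivet. Set it down rather than dropping it, leave the jaw fully open, and do not disturb the spice jar or the jam jar.

Things in the scene. Friction and masses are not known exactly. Their poses are not given: they have to be found in the camera images.
- clamp: Gluing clamp fixed to the worktop: wooden board 250x90x10 mm, aluminium track on it (top z 14 mm). Origin: centre of the underside; x along the track, the way the jaw opens; z up. Fixed aluminium cheek 36 mm wide, x -98 to -80 mm, up to z 74. The salt box stands on the track between it and the blue jaw, 1.5 mm play each side; its +-y sides are free for fingers.
- jaw (a joint): Blue jaw's opening, m: 0 shut, 0.070 at the end stop; starts at 0 to 0.006. Slides to clamp +x, about 3 N friction, stays where left. Shut, its cheek (36 mm wide) spans clamp x -32 to -14 mm, up to z 101; low carriage on to x 35 (top z 32); a nose (z 91 to 101) reaches from the cheek to x -48, 14 mm over the box's lid: the box cannot come up until the jaw opens.
- tab (a point): Centre of the box-side (clamp -x) face of the jaw's orange upright tab, z 130 mm. The tab is 44 mm wide (y), 10 mm thick (x) and stands on the jaw from z 101 to 147 mm; shut fingers can push this face towards clamp +x, passing above the nose. Axes as the clamp's.
- seat (a point): Point on the clamp's track, 14 mm above the worktop, where the centre of the salt box's underside stands at the start (clamp x -55 mm, y 0). Axes as the clamp's.
- salt_box: Small white upright salt box with lid, 43 x 43 mm (lid 44 mm), 74 mm high, about 0.13 to 0.25 kg. Origin: centre of its underside; z up, its sides are parallel to its x and y axes, which at the start are parallel to the clamp's.
- trivet: Round cork trivet, 150 mm in diameter, 8 mm thick, fixed to the worktop. Origin: centre of its underside; its top is at z 8 mm. It and the clamp stand on the left and right, either way round.
- spice_jar: Bystander: upright glass spice jar with dark brown cap, 41 mm diameter, 105 mm high, between clamp and trivet. Origin: centre of its underside.
- jam_jar: Bystander: jar of red jam with white lid, 66 mm diameter, 85 mm high, between clamp and trivet, nearer the robot. Origin: centre of its underside.
Mind the look-alikes: they are no part of the job. There is more than one size of the trivet; the one meant has the size given above. Leave any pink or purple look-alike of the salt_box alone.

How it is judged:
By the outcome, as a careful person would: the job done as asked, in the order asked, and still so for the second after the job is handed in, with the robot touching nothing.
It also fails if it takes over 48 s, if anything falls off the work surface, if the arm or the gripper's body presses on something with over 40 N, if the wrist force passes 120 N, or if a joint passes its speed limit or range.

## Robot

A 7-joint arm with a two-finger parallel gripper is mounted at the origin on a cart in front of the work surface, level with it; the furniture and walls round the work are solid. World frame = base frame: x ahead of the robot, y to its left, z up, the work surface at z = 0. Lengths are in m, angles in rad, forces in N, time in s.
With the tool pointing down it reaches from about 0.4 to 0.85 m from the base axis. Payload 10.4 kg.
Tool frame: the origin (TCP) lies at the very end of the fingers, on their centre line; the grasp point (between the pads) lies 19 mm behind it; z points along the fingers, y is the line along which they close (so a half turn about z gives the same grasp; the last joint's range is limited). The gripper opens to 87 mm and grips with 3 to 60 N. Pads are 19 mm wide; open, the fingers measure 117 mm over their backs; the gripper's body (75 mm by 190 mm) begins 51 mm behind the grasp point.
Start: joints at [1.281, 0.332, -0.065, 1.46, 0.022, 1.35, -0.088], TCP at [0.165, -0.603, 0.223] pointing down, gripper open.
Joint ranges: [-2.6, 2.6], [-0.5, 2.12], [-1.47, 1.34], [0.16, 2.42], [-1.27, 4.41], [0.06, 2.06], [-2.6, 2.6]. Speed limits (rad/s): [2.22, 2.22, 2.79, 2.79, 3.14, 3.14, 3.14].

## Interface

Orientations are given as a unit quaternion [x, y, z, w].
In Python, from bench import * gives the robot as it stands.
- The arm moves only by the tool step_arm, never from a script. Its arguments are lists of equal length, an entry for each row: "delta_pos": the shift along the world's x, y, z in units of 25 mm (1.0 is 25 mm), a list of three; "turn": the turn about the world's z in units of 0.12 rad (1.0 is 0.12 rad). In form: {"delta_pos": [[tx, ty, tz], ...], "turn": [turn, ...]}. A call has 1 to 12 rows; each row shifts and turns the commanded pose from where the row before left it; what a row does not reach is not made up. A row lasts 1/10 s, in which the tool goes at most 50 mm and 8.59 degrees, less where a joint would pass 70% of its speed; a pose out of reach is approached as far as the arm can. A call with a number of a shift or a turn outside -1 to 1 is refused whole. A call with a gripper value outside its range is refused whole. "grip" is the closure, from 0 (fully open) to 1 (shut), set as the call begins (left out, the last holds). The fingers move at their own pace and stop on an object; "newtons" is the grip in N (left out, the last holds). Time passes only in rows, so rows that do not move let the fingers close. It gives the time, the measured TCP pose, the force, the opening and the grip force at its end, in the units of the state.
- read_state(): the state, without advancing time (a new reading comes with each control period).
- camera(name): name is "scene" or "top"; returns a dict with "image" (400x640x3 uint8, red, green, blue), "z_map" (400x640 float32, m along the optical axis (not along the pixel's ray), 0 where there is no reading), "mtx" (3x3 intrinsics, pixels), "dist" ([k1, k2, p1, p2, k3] as OpenCV has them; the pictures are not rectified), "view" (4x4, takes a point from world to camera coordinates). Camera axes: x right, y up, looking along -z (the intrinsics and any distortion apply to the point x, -y, -z); pixel columns grow to the right and rows downward; lengths in m; the calibration is good to about 2 mm. A picture is of the moment at which its call begins.
- close_job(): hands the job in; it is judged then, once.
The state is a dict: "time": time; "joint_positions": joint angles; "joint_vel": joint speeds; "joint_torque": joint torques, N m; "ee_pos": TCP position; "eef_rot": TCP orientation; "ft_force": force on the tool from outside, world axes, zero at the start; "torque": the same for the moment, N m; "width": finger opening in m; "grip_force": force on a finger pad.
Only numpy, scipy, OpenCV 4.12 (cv2) and the standard library are available. Lean on these libraries where they do the work, as an engineer would, in place of code of your own. Each camera call takes 0.05 s, during which the arm holds its last target. There are 200 camera calls.

## Working session

There is one attempt and no reset: what is moved stays moved. The work goes in short steps, Python scripts to look and compute and a tool call to move; the robot and the scene stay as the last step left them, time stands still between calls to the robot, and variables do not carry over. Pictures are saved under pics/ and viewed, at most 10 in all, crops included, and the job is handed in when it is done.

Besides the shell and the picture viewer there is one more tool, called as name(argument=value, ...), one argument or row to a line, values as JSON. step_arm: Moves the arm, as the interface text tells. Shifts and turns lie within -1 to 1; 1 stands for 25 mm of shift or 0.12 rad of turn. Its arguments: {"type":"object","properties":{"delta_pos":{"type":"array"},"turn":{"type":"array"},"grip":{"type":"number"},"newtons":{"type":"number"}},"required":["delta_pos","turn"]}

```bash
mkdir -p pics; cat > h.py <<'E'
from bench import *
import numpy as np, cv2
def snap(n):
    c=camera(n); return c
def ray(c,uv):
    p=cv2.undistortPoints(np.array(uv,float).reshape(-1,1,2),np.array(c["mtx"],float),np.array(c["dist"],float)).reshape(-1,2)
    d=np.c_[p[:,0],-p[:,1],-np.ones(len(p))]
    V=np.array(c["view"]);R,t=V[:3,:3],V[:3,3]
    return -R.T@t, d@R
def onplane(c,uv,z):
    o,d=ray(c,uv); return o+d*((z-o[2])/d[:,2])[:,None]
def bydepth(c,uv):
    o,d=ray(c,uv); q=np.array(uv,int).reshape(-1,2); return o+d*c["z_map"][q[:,1],q[:,0]][:,None]
E
python3 - <<'E'
from h import *
import pickle
s=read_state();print(s)
for n in("scene","top"):
    c=snap(n);pickle.dump(c,open(n+".pkl","wb"));cv2.imwrite(f"pics/{n}0.png",c["image"][...,::-1]);print(n,ray(c,[[320,200]]))
E
```

```text
{'time': 0.0, 'joint_positions': array([ 1.28137197,  0.33284979, -0.06469948,  1.46098594,  0.02158874,
        1.34986942, -0.08847785]), 'joint_vel': array([-0.00074289,  0.0003816 ,  0.0008921 , -0.00045125, -0.00038611,
       -0.00204668, -0.00131815]), 'joint_torque': array([ 3.32043392e-04, -6.23248529e+01,  2.48197897e-02, -3.89914048e+01,
       -6.13284507e-02,  3.95248644e-02,  1.58548964e-04]), 'ee_pos': array([ 0.16468583, -0.60250025,  0.22174641]), 'eef_rot': array([ 9.91110804e-01,  1.33037105e-01, -1.21969371e-04, -6.98163157e-04]), 'ft_force': array([ 0.20210334,  0.30147437, -0.36610642]), 'torque': array([-0.0136746 , -0.01959545, -0.00902473]), 'grip_force': 0.0, 'width': 0.08681433697738888}
scene (array([-0.28433695,  0.63208415,  0.65078145]), array([[ 0.68805055, -0.56255629, -0.45871736]]))
top (array([-0.16683243,  0.19512259,  1.31570757]), array([[ 0.47827421, -0.13762082, -0.86751417]]))
```

View pics/scene0.png

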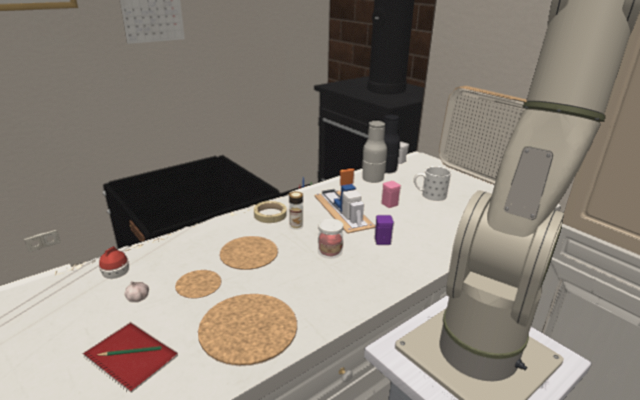

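View pics/top0.png

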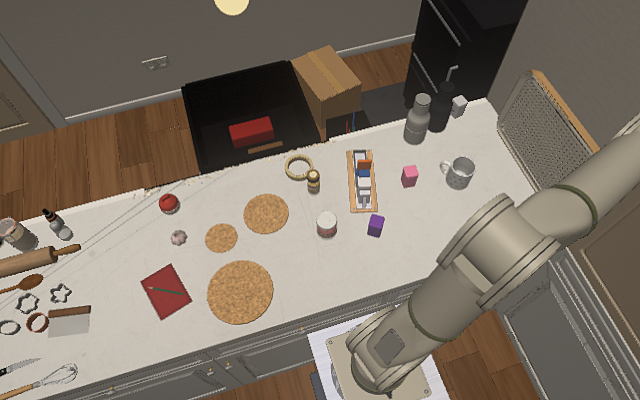

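The scene view shows the clamp at (345,205), with the purple box at (384,230) and the pink box at (391,195). The trivet candidates in the top view are (266,213), (221,238) and (240,291). I'll measure their diameters and enlarge the clamp.

```bash
python3 - <<'E'
from h import *
import pickle
T=pickle.load(open("top.pkl","rb"));S=pickle.load(open("scene.pkl","rb"))
for n,c in(("top",T),("scene",S)):
    hsv=cv2.cvtColor(c["image"],cv2.COLOR_RGB2HSV)
    m=cv2.inRange(hsv,(8,70,90),(22,190,255)); m=cv2.morphologyEx(m,cv2.MORPH_CLOSE,np.ones((5,5)))
    for k in cv2.findContours(m,0,1)[0]:
        if cv2.contourArea(k)<300: continue
        p=onplane(c,k.reshape(-1,2)+0.0,.008)[:,:2].astype(np.float32)
        (x,y),r=cv2.minEnclosingCircle(p); (cx,cy),(w,h),a=cv2.minAreaRect(p)
        if abs(y)<1.2 and x<1: print(n,k.mean(0)[0].round(),"c",np.round((x,y,2*r),3),"rect",np.round((cx,cy,w,h,a),3))
    # coloured parts
    for nm,lo,hi in(("orange",(5,180,120),(16,255,255)),("blue",(100,120,40),(118,255,255))):
        k=cv2.inRange(hsv,lo,hi)
        for q in cv2.findContours(k,0,1)[0]:
            if cv2.contourArea(q)>20:print(n,nm,cv2.boundingRect(q),np.median(bydepth(c,q.reshape(-1,2)),0).round(3))
a=cv2.resize(T["image"][135:225,300:400],None,fx=6,fy=6,interpolation=cv2.INTER_CUBIC)
b=cv2.resize(S["image"][160:260,280:400],None,fx=5,fy=5,interpolation=cv2.INTER_CUBIC)
cv2.imwrite("pics/ct.png",a[...,::-1]);cv2.imwrite("pics/cs.png",b[...,::-1])
E
```

```text
top [266. 388.] c [0.055 0.323 0.324] rect [1.8000e-02 3.2300e-01 3.2400e-01 9.3000e-02 8.9447e+01]
top [486. 365.] c [-0.092 -0.297  0.318] rect [-8.8000e-02 -2.7400e-01  2.3200e-01  2.6700e-01  8.9869e+01]
top [ 56. 315.] c [0.42  0.854 0.185] rect [4.1100e-01 8.5500e-01 1.8400e-01 5.9000e-02 8.0378e+01]
top [240. 292.] c [0.33  0.313 0.201] rect [ 0.33   0.314  0.197  0.198 75.202]
top [ 37. 257.] c [0.641 0.905 0.253] rect [0.637 0.903 0.061 0.25  0.096]
top [221. 237.] c [0.522 0.331 0.104] rect [ 0.523  0.332  0.101  0.102 32.579]
top [266. 214.] c [0.563 0.173 0.149] rect [ 0.563  0.173  0.149  0.145 71.933]
top [619. 267.] c [ 0.027 -0.896  0.617] rect [ 0.093 -0.807  0.222  0.617 53.629]
top [304. 173.] c [0.673 0.007 0.174] rect [ 0.678  0.     0.165  0.105 33.803]
top [361. 179.] c [ 0.586 -0.171  0.262] rect [ 0.587 -0.17   0.089  0.25  73.85 ]
top [ 88. 168.] c [0.969 0.7   0.786] rect [0.946 0.696 0.439 0.688 1.143]
top [564. 108.] c [ 0.651 -1.001  0.434] rect [ 0.651 -1.015  0.434  0.054  2.488]
top blue (359, 170, 11, 7) [ 0.553 -0.16   0.102]
scene [247. 329.] c [0.332 0.313 0.204] rect [ 0.332  0.314  0.199  0.201 52.536]
scene [198. 283.] c [0.523 0.332 0.104] rect [ 0.523  0.333  0.102  0.1   52.695]
scene [248. 252.] c [0.565 0.173 0.151] rect [ 0.566  0.172  0.147  0.147 52.653]
scene [276. 211.] c [ 0.709 -0.007  0.148] rect [7.0700e-01 8.0000e-03 1.4100e-01 1.1800e-01 2.1435e+01]
scene [346. 218.] c [ 0.587 -0.17   0.261] rect [ 0.588 -0.171  0.091  0.25  73.786]
scene blue (335, 200, 6, 8) [ 0.602 -0.161  0.033]
scene blue (342, 185, 13, 6) [ 0.555 -0.154  0.102]
```

View pics/ct.png

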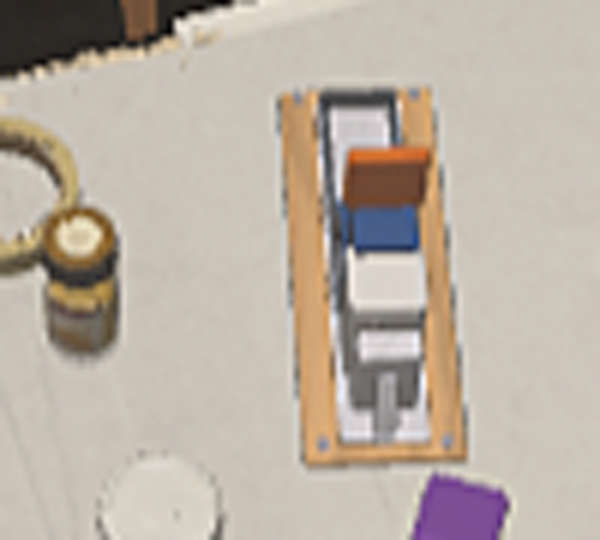

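View pics/cs.png

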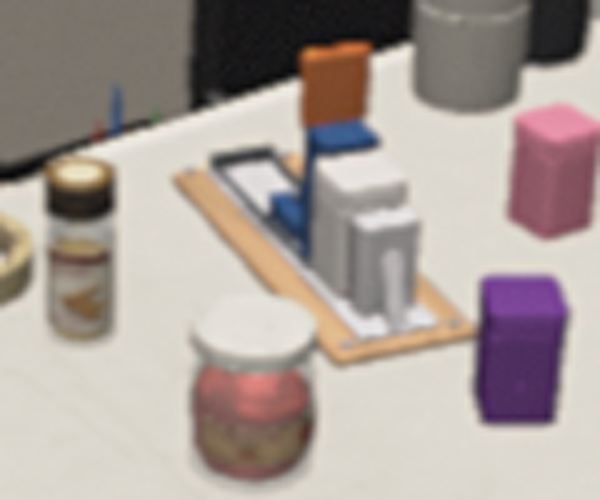

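The white box stands between the grey cheek and the blue jaw, at about (385,280) in the top crop and (360,215) in the scene crop. The boxes at (520,340) purple and (555,165) pink in the scene crop are look-alikes. Of the trivets, (266,213) measures 149 mm, (221,238) 104 mm and (240,291) 200 mm, so the one meant is (266,213). Next I measure the tab, box top and jars.

```bash
python3 - <<'E'
from h import *
import pickle
T=pickle.load(open("top.pkl","rb"));S=pickle.load(open("scene.pkl","rb"))
a=np.deg2rad(-16.2);C=np.array([.587,-.1705]);R=np.array([[np.cos(a),np.sin(a)],[-np.sin(a),np.cos(a)]])
for n,c,(x0,y0,x1,y1) in(("top",T,(340,145,385,185)),("scene",S,(335,160,362,190))):
    hsv=cv2.cvtColor(c["image"],cv2.COLOR_RGB2HSV)
    v,u=np.mgrid[y0:y1,x0:x1]; uv=np.c_[u.ravel(),v.ravel()]
    h=hsv[uv[:,1],uv[:,0]]; P=bydepth(c,uv)
    k=(h[:,0]<16)&(h[:,1]>130)&(P[:,2]>.108)&(P[:,2]<.14)
    L=(P[k,:2]-C)@R.T
    print(n,"tab clamp x/y pct",np.percentile(L,[5,25,50,75,95],axis=0).round(4).tolist(),k.sum())
    print(np.percentile(P[k,2],[5,50,95]))
v,u=np.mgrid[140:260,290:400]; P=bydepth(T,np.c_[u.ravel(),v.ravel()]); L=(P[:,:2]-C)@R.T
k=(abs(P[:,2]-.088)<.004)&(abs(L[:,1])<.03)&(L[:,0]<-.03)&(L[:,0]>-.09); print("boxtop",np.percentile(L[k],[2,50,98],axis=0).round(4).tolist(),k.sum())
for z,nm in((.105,"spice"),(.085,"jam/box")):
    k=(abs(P[:,2]-z)<.006)&(abs(L[:,1])>.04); m=np.zeros(u.size,np.uint8);m[k]=255
    N,lab,st,ce=cv2.connectedComponentsWithStats(m.reshape(u.shape))
    for i in range(1,N):
        if st[i,4]>15:
            q=P[(lab==i).ravel()]; print(nm,ce[i]+[290,140],q[:,:2].min(0).round(3),q[:,:2].max(0).round(3),"clamp",((q[:,:2].mean(0)-C)@R.T).round(3))
E
```

```text
top tab clamp x/y pct [[-0.0218, -0.0166], [-0.0198, -0.0097], [-0.0184, 0.0024], [-0.0176, 0.0119], [-0.0163, 0.0186]] 65
[0.10914329 0.12567007 0.13907838]
scene tab clamp x/y pct [[-0.0238, -0.014], [-0.0218, -0.0053], [-0.0203, 0.0045], [-0.0191, 0.0123], [-0.016, 0.0191]] 117
[0.10958863 0.12388914 0.13784426]
boxtop [[-0.075, -0.0202], [-0.0584, 0.0024], [-0.0376, 0.0207]] 119
spice [312.71818182 174.10909091] [ 0.579 -0.023] [0.62  0.017] clamp [-0.036  0.163]
jam/box [312.19047619 181.42857143] [ 0.579 -0.012] [0.598 0.016] clamp [-0.05   0.166]
jam/box [326.20462046 219.4620462 ] [ 0.409 -0.028] [0.474 0.033] clamp [-0.189  0.125]
```

step_arm(
  delta_pos=[
    [0.74, 0.9, 0],
    [0.74, 0.9, 0],
    [0.74, 0.9, 0],
    [0.74, 0.9, 0],
    [0.74, 0.9, 0],
    [0.74, 0.9, 0],
    [0.74, 0.9, 0],
    [0.74, 0.9, 0],
    [0.74, 0.9, 0],
    [0.74, 0.9, 0],
  ],
  turn=[-0.23, -0.23, -0.23, -0.23, -0.23, -0.23, -0.23, -0.23, -0.23, -0.23],
  grip=1,
  newtons=20,
)

```text
time: 1.1
ee_pos: [0.3503, -0.3768, 0.2223]
eef_rot: [1.0, -0.005, -0.0, -0.0]
ft_force: [0.4, -0.0, 1.1]
width: 0.015
grip_force: 0.0
```

step_arm(
  delta_pos=[
    [0.74, 0.9, 0],
    [0.74, 0.9, 0],
    [0.74, 0.9, 0],
    [0.74, 0.9, 0],
    [0.74, 0.9, 0],
    [0.74, 0.9, 0],
    [0.74, 0.9, 0],
    [0.74, 0.9, 0],
    [0.74, 0.9, 0],
    [0.5, 0.5, 0],
    [0, 0, 0],
    [0, 0, 0],
  ],
  turn=[-0.23, -0.23, -0.23, -0.23, -0.23, -0.23, -0.23, -0.23, -0.23, -0.23, 0, 0],
)

```text
time: 2.3
ee_pos: [0.5284, -0.1631, 0.2221]
eef_rot: [0.99, -0.142, -0.0, 0.0]
ft_force: [0.4, -0.4, -0.1]
width: 0.0007
grip_force: 0.0
```

step_arm(
  delta_pos=[
    [0, 0.2, -0.8],
    [0, 0.2, -0.8],
    [0, 0, -0.8],
    [0, 0, -0.8],
    [0, 0, -0.6],
    [0, 0, -0.3],
    [0, 0, 0],
  ],
  turn=[0, 0, 0, 0, 0, 0, 0],
)

```text
time: 3.0
ee_pos: [0.5281, -0.1534, 0.1193]
eef_rot: [0.99, -0.142, -0.001, -0.0]
ft_force: [-0.1, 0.2, 0.4]
width: 0.0007
grip_force: 0.0
```

```bash
python3 - <<'E'
from h import *
c=snap("top");s=snap("scene");print(read_state()["ee_pos"])
a=cv2.resize(c["image"][125:225,300:420],None,fx=4,fy=4);b=cv2.resize(s["image"][140:240,280:400],None,fx=4,fy=4)
cv2.imwrite("pics/n1.png",np.vstack([a])[...,::-1] if 0 else cv2.resize(np.hstack([a,b]),(800,333))[...,::-1])
E
```

```text
[ 0.5291125  -0.15320406  0.12079404]
```

View pics/n1.png

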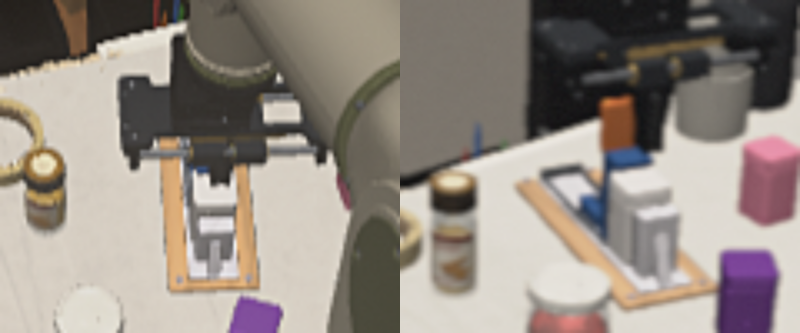

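The picture shows the shut fingers over the box, just on the box side of the orange tab at (617,122), in line with it. I'll push along clamp +x.

step_arm(
  delta_pos=[
    [0.38, -0.11, 0],
    [0.38, -0.11, 0],
    [0.29, -0.083, 0],
    [0.29, -0.083, 0],
    [0.38, -0.11, 0],
    [0.38, -0.11, 0],
    [0.38, -0.11, 0],
    [0.38, -0.11, 0],
    [0.38, -0.11, 0],
  ],
  turn=[0, 0, 0, 0, 0, 0, 0, 0, 0],
)

```text
time: 4.0
ee_pos: [0.6106, -0.1765, 0.12]
eef_rot: [0.99, -0.142, -0.0, 0.0]
ft_force: [-3.4, 1.8, 3.2]
width: 0.0006
grip_force: 1.7
```

step_arm(
  delta_pos=[
    [0.19, -0.055, 0],
    [0.19, -0.055, 0],
    [0, 0, 0],
  ],
  turn=[0, 0, 0],
)

```text
time: 4.3
ee_pos: [0.6199, -0.1792, 0.1199]
eef_rot: [0.99, -0.142, 0.0, 0.0]
ft_force: [0.3, 0.3, -0.1]
width: 0.0007
grip_force: 0.0
```

step_arm(
  delta_pos=[
    [0.12, -0.035, 0],
    [0.12, -0.035, 0],
    [0, 0, 0],
  ],
  turn=[0, 0, 0],
)

```text
time: 4.6
ee_pos: [0.624, -0.1804, 0.1199]
eef_rot: [0.99, -0.142, -0.002, -0.0]
ft_force: [-9.3, 3.3, 5.0]
width: 0.0004
grip_force: 5.1
```

step_arm(
  delta_pos=[
    [0.1, -0.028, 0],
    [0, 0, 0],
  ],
  turn=[0, 0],
)

```text
time: 4.8
ee_pos: [0.6242, -0.1805, 0.1199]
eef_rot: [0.99, -0.142, -0.004, -0.0]
ft_force: [-23.0, 6.6, 14.9]
width: 0.0004
grip_force: 12.2
```

step_arm(
  delta_pos=[
    [-0.4, 0.12, 0],
    [-0.6, 0.18, 0.3],
    [-0.7, 0.2, 0.8],
    [-0.7, 0.2, 0.8],
    [-0.7, 0.2, 0.5],
    [-0.66, 0.2, 0],
    [0, 0, 0],
  ],
  turn=[0, 0, 0, 0, 0, 0, 0],
)

```text
time: 5.5
ee_pos: [0.5332, -0.1541, 0.181]
eef_rot: [0.99, -0.142, 0.001, 0.001]
ft_force: [0.2, 0.2, -0.9]
width: -0.0
grip_force: 0.0
```

step_arm(
  delta_pos=[
    [0, 0, 0],
    [0, 0, 0],
    [0, 0, 0],
    [0, 0, 0],
    [0, 0, 0],
    [0, 0, 0],
    [0, 0, 0],
    [0, 0, 0],
  ],
  turn=[0, 0, 0, 0, 0, 0, 0, 0],
  grip=0,
)

```text
time: 6.3
ee_pos: [0.5338, -0.154, 0.1801]
eef_rot: [0.99, -0.142, 0.0, 0.0]
ft_force: [0.4, 0.0, -1.0]
width: 0.0562
grip_force: 0.0
```

```bash
python3 - <<'E'
from h import *
print(read_state()["ee_pos"],read_state()["eef_rot"])
a=np.deg2rad(-16.2);C=np.array([.587,-.1705]);R=np.array([[np.cos(a),np.sin(a)],[-np.sin(a),np.cos(a)]])
I=[]
for n,(x0,y0,x1,y1) in(("top",(330,110,400,220)),("scene",(310,150,390,240))):
    c=snap(n);hsv=cv2.cvtColor(c["image"],cv2.COLOR_RGB2HSV)
    v,u=np.mgrid[y0:y1,x0:x1]; uv=np.c_[u.ravel(),v.ravel()]
    h=hsv[uv[:,1],uv[:,0]]; P=bydepth(c,uv);L=(P[:,:2]-C)@R.T
    k=(h[:,0]<16)&(h[:,1]>130)&(P[:,2]>.108)&(P[:,2]<.14)&(abs(L[:,1])<.03)
    print(n,"tab",k.sum(),np.median(L[k],0) if k.any() else "")
    k=(abs(P[:,2]-.088)<.004)&(abs(L[:,1])<.03)&(L[:,0]<-.02)&(L[:,0]>-.09)
    if k.any(): print("boxtop",np.percentile(L[k],[2,50,98],axis=0).round(4).tolist(),k.sum())
    I.append(cv2.resize(c["image"][130:230,290:410],None,fx=3,fy=3))
cv2.imwrite("pics/n2.png",np.hstack(I)[...,::-1])
E
```

```text
[ 0.5338161  -0.15400311  0.18007701] [ 9.89853855e-01 -1.42089206e-01  6.99269114e-06  5.59207149e-05]
top tab 0 
boxtop [[-0.0738, -0.0199], [-0.0536, 0.0007], [-0.0329, 0.0211]] 132
scene tab 118 [0.04807268 0.00302016]
boxtop [[-0.0776, -0.0192], [-0.0612, 0.0036], [-0.0363, 0.0215]] 123
```

View pics/n2.png

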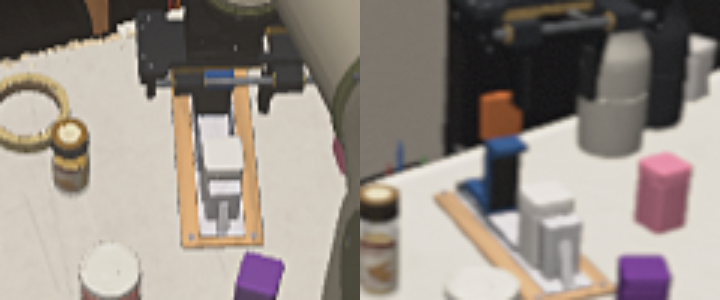

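The jaw is open: the tab at (497,112) has moved 68 mm and stalled against the stop, and the box still stands in place. I'll descend over the box.

step_arm(
  delta_pos=[
    [0, 0, 0],
    [0, 0, 0],
    [0, 0, -0.4],
    [0, 0, -0.8],
    [0, 0, -0.8],
    [0, 0, -0.7],
    [0, 0, -0.7],
    [0, 0, -0.7],
    [0, 0, -0.7],
    [0, 0, -0.5],
    [0, 0, -0.2],
    [0, 0, 0],
  ],
  turn=[0, 0, 0, 0, 0, 0, 0, 0, 0, 0, 0, 0],
)

```text
time: 7.6
ee_pos: [0.5334, -0.1539, 0.0419]
eef_rot: [0.99, -0.142, -0.001, -0.0]
ft_force: [0.3, 1.5, -1.6]
width: 0.0874
grip_force: 0.0
```

step_arm(
  delta_pos=[
    [0, 0, 0],
    [0, 0, 0],
    [0, 0, 0],
    [0, 0, 0],
    [0, 0, 0],
    [0, 0, 0],
    [0, 0, 0],
    [0, 0, 0],
    [0, 0, 0],
    [0, 0, 0],
  ],
  turn=[0, 0, 0, 0, 0, 0, 0, 0, 0, 0],
  grip=1,
  newtons=20,
)

```text
time: 8.6
ee_pos: [0.5338, -0.154, 0.0426]
eef_rot: [0.99, -0.142, 0.0, 0.0]
ft_force: [-0.2, -0.6, 1.4]
width: 0.0428
grip_force: 20.0
```

step_arm(
  delta_pos=[
    [0, 0, 0.2],
    [0, 0, 0.4],
    [0, 0, 0.6],
    [0, 0, 0.8],
    [0, 0, 0.8],
    [0, 0, 0.8],
    [0, 0, 0.8],
    [0, 0, 0.8],
    [0, 0, 0.7],
    [0, 0, 0.4],
    [0, 0, 0.1],
    [0, 0, 0],
  ],
  turn=[0, 0, 0, 0, 0, 0, 0, 0, 0, 0, 0, 0],
)

```text
time: 9.8
ee_pos: [0.5338, -0.154, 0.2027]
eef_rot: [0.99, -0.142, 0.0, 0.0]
ft_force: [-0.4, -0.3, -3.1]
width: 0.043
grip_force: 20.0
```

step_arm(
  delta_pos=[
    [0.02, 0.3, 0],
    [0.06, 0.6, 0],
    [0.08, 0.9, 0],
    [0.08, 0.9, 0],
    [0.08, 0.9, 0],
    [0.08, 0.9, 0],
    [0.08, 0.9, 0],
    [0.08, 0.9, 0],
    [0.08, 0.9, 0],
    [0.08, 0.9, 0],
    [0.08, 0.9, 0],
    [0.08, 0.9, 0],
  ],
  turn=[0, 0, 0, 0, 0, 0, 0, 0, 0, 0, 0, 0],
)

```text
time: 11.0
ee_pos: [0.555, 0.0961, 0.2021]
eef_rot: [0.99, -0.141, -0.001, -0.0]
ft_force: [0.4, 0.5, -3.0]
width: 0.0426
grip_force: 20.0
```

step_arm(
  delta_pos=[
    [0.08, 0.9, 0],
    [0.08, 0.9, 0],
    [0.08, 0.8, 0],
    [0.08, 0.4, 0],
    [0, 0.18, 0],
    [0, 0, 0],
    [0, 0, 0],
  ],
  turn=[0, 0, 0, 0, 0, 0, 0],
)

```text
time: 11.7
ee_pos: [0.5639, 0.172, 0.2024]
eef_rot: [0.99, -0.143, -0.0, 0.0]
ft_force: [-0.8, 0.4, -1.9]
width: 0.0426
grip_force: 20.0
```

```bash
python3 - <<'E'
from h import *
s=read_state();print(s["ee_pos"],s["width"])
t=snap("top");c=snap("scene")
cv2.imwrite("pics/n3.png",np.hstack([cv2.resize(q["image"][140:300,200:380],None,fx=2,fy=2) for q in(t,c)])[...,::-1])
E
```

```text
[0.56386175 0.17199183 0.20241445] 0.04263547882113447
```

View pics/n3.png

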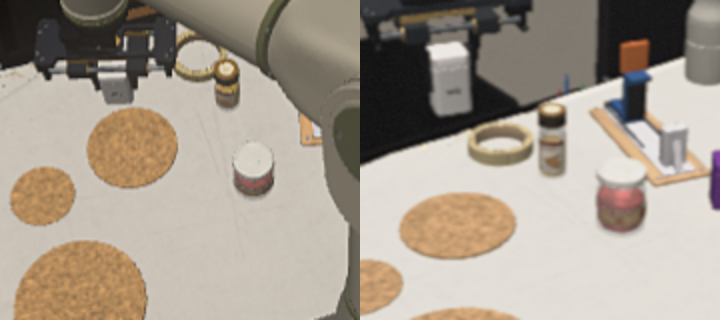

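The box hangs upright in the gripper at (450,80), above the 150 mm trivet at (458,225). The jars are undisturbed and the jaw is still open. I'll lower it.

step_arm(
  delta_pos=[
    [0, 0, -0.4],
    [0, 0, -0.8],
    [0, 0, -0.8],
    [0, 0, -0.8],
    [0, 0, -0.8],
    [0, 0, -0.8],
    [0, 0, -0.7],
    [0, 0, -0.6],
    [0, 0, -0.4],
    [0, 0, -0.25],
    [0, 0, -0.1],
    [0, 0, 0],
  ],
  turn=[0, 0, 0, 0, 0, 0, 0, 0, 0, 0, 0, 0],
)

```text
time: 13.0
ee_pos: [0.5639, 0.173, 0.0415]
eef_rot: [0.99, -0.142, 0.0, 0.0]
ft_force: [0.5, -0.1, -2.1]
width: 0.0426
grip_force: 20.0
```

step_arm(
  delta_pos=[
    [0, 0, -0.05],
    [0, 0, -0.05],
    [0, 0, 0],
  ],
  turn=[0, 0, 0],
)

```text
time: 13.3
ee_pos: [0.5639, 0.173, 0.039]
eef_rot: [0.99, -0.142, 0.0, 0.0]
ft_force: [0.5, -0.1, -2.5]
width: 0.0425
grip_force: 20.0
```

step_arm(
  delta_pos=[
    [0, 0, -0.05],
    [0, 0, -0.03],
    [0, 0, 0],
  ],
  turn=[0, 0, 0],
)

```text
time: 13.6
ee_pos: [0.5638, 0.173, 0.0367]
eef_rot: [0.99, -0.142, -0.0, 0.0]
ft_force: [0.1, 0.5, -2.5]
width: 0.0428
grip_force: 20.0
```

step_arm(
  delta_pos=[
    [0, 0, -0.02],
    [0, 0, 0],
  ],
  turn=[0, 0],
)

```text
time: 13.8
ee_pos: [0.5639, 0.173, 0.0367]
eef_rot: [0.99, -0.142, 0.0, 0.0]
ft_force: [-2.2, -1.4, 3.0]
width: 0.0431
grip_force: 20.0
```

The box has touched down: the force changed from -2.5 to +3 N. I'll release it.

step_arm(
  delta_pos=[
    [0, 0, 0],
    [0, 0, 0],
    [0, 0, 0],
    [0, 0, 0],
    [0, 0, 0],
    [0, 0, 0],
    [0, 0, 0],
    [0, 0, 0],
    [0, 0, 0],
    [0, 0, 0],
  ],
  turn=[0, 0, 0, 0, 0, 0, 0, 0, 0, 0],
  grip=0,
)

```text
time: 14.8
ee_pos: [0.5638, 0.173, 0.0363]
eef_rot: [0.99, -0.142, -0.0, 0.0]
ft_force: [-0.7, 1.1, -0.3]
width: 0.0868
grip_force: 0.0
```

step_arm(
  delta_pos=[
    [0, 0, 0.2],
    [0, 0, 0.5],
    [0, 0, 0.8],
    [0, 0, 0.8],
    [0, 0, 0.8],
    [0, 0, 0.8],
    [0, 0, 0.8],
    [0, 0, 0.8],
    [0, 0, 0.8],
    [0, 0, 0.4],
    [0, 0, 0],
    [0, 0, 0],
  ],
  turn=[0, 0, 0, 0, 0, 0, 0, 0, 0, 0, 0, 0],
)

```text
time: 16.0
ee_pos: [0.5636, 0.1728, 0.2034]
eef_rot: [0.99, -0.142, -0.0, 0.0]
ft_force: [0.3, -0.9, -0.2]
width: 0.087
grip_force: 0.0
```

```bash
python3 - <<'E'
from h import *
s=read_state();print(s["ee_pos"],s["width"])
t=snap("top");c=snap("scene")
for q in (t,c):
    v,u=np.mgrid[150:290,200:330];P=bydepth(q,np.c_[u.ravel(),v.ravel()]);k=(abs(P[:,2]-.082)<.004)&(np.hypot(P[:,0]-.564,P[:,1]-.173)<.05)
    print(k.sum(),np.median(P[k],0) if k.any() else "", P[k].min(0),P[k].max(0))
cv2.imwrite("pics/n4.png",np.hstack([cv2.resize(q["image"][140:300,200:380],None,fx=2,fy=2) for q in(t,c)])[...,::-1])
E
```

```text
[0.56357814 0.17284706 0.20341611] 0.08698653792528145
137 [0.56341684 0.17195703 0.08242015] [0.54056762 0.14622808 0.07809474] [0.59125413 0.19549958 0.08597328]
172 [0.56071214 0.17387811 0.08390283] [0.53877264 0.14838945 0.07803391] [0.59034273 0.19441421 0.08592646]
```

View pics/n4.png

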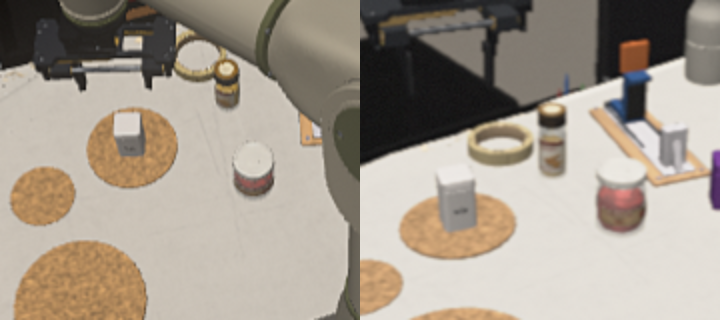

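The box stands upright at the middle of the trivet, at (457,200) in the right half of the picture. The jaw is open and the jars are untouched.

```bash
python3 -c "from bench import *; print(close_job())"
```

```text
the job is handed in; nothing more can be done
None
```

The jaw was pushed open to its stop first, then the salt box was set down upright on the middle of the 150 mm cork trivet with both jars untouched, and the job was handed in at about 16 s.

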